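Find the worn lid hinge

ROBOT

A 6-joint arm with a two-finger parallel gripper is mounted at the origin on the work surface. World frame = base frame: x ahead of the robot, y to its left, z up, the work surface at z = 0. Lengths are in m, angles in degrees, forces in N, time in s.
With the tool pointing down it reaches from about 0.4 to 0.825 m from the base axis. Payload 7 kg.
Tool frame: the origin (TCP) lies midway between the tips of the shut fingers; the grasp point (between the pads) lies 19 mm behind it; z points along the fingers, y is the line along which they close (so a half turn about z gives the same grasp; the last joint's range is limited). The gripper opens to 88 mm and grips with 3 to 60 N. Pads are 19 mm wide; open, the fingers measure 130 mm over their backs; the gripper's body (78 mm by 193 mm) begins 47 mm behind the grasp point.
Start: joints at [-50.013, 20.546, 0.682, 0, -70.136, -16.507], TCP at [0.269, -0.619, 0.227] pointing down, gripper open.
Joint ranges: [-176.03, 176.03], [-82.01, 121.73], [-58.28, 71.71], [-173.87, 95.51], [-174.79, -0.11], [-173.66, 173.66]. Speed limits (degrees/s): [136.94, 136.94, 172.46, 180, 180, 180].

INTERFACE

Orientations are given as [roll, pitch, yaw] about the fixed x, y, z axes, in that order (R = Rz(yaw) Ry(pitch) Rx(roll)).
In Python, from plant import ctrl gives the robot as it stands. The module is installed in compiled form; this text tells all that it offers.
- The arm moves only by the tool send_rows, never from a script. Its argument "plan" is a list that holds one entry, the list of rows, each a list of 6 numbers: the shift along the tool's x, y, z in cm, then the turn, a rotation vector about the tool's x, y, z in degrees. A call has 1 to 8 rows; each row is the pose to reach, as a shift and turn from the pose commanded when the call began, along the tool's axes at that moment; what a row does not reach only later rows make up. A row lasts 1/12 s, in which the tool goes at most 41.7 mm and 7.16 degrees, less where a joint would pass 70% of its speed; a pose out of reach is approached as far as the arm can. A call with a gripper value outside its range is refused whole. "fingers" is the opening, from 0 (shut) to 1 (fully open), set as the call begins (left out, the last holds). The fingers move at their own pace and stop on an object; the grip force is fixed at half the most. Time passes only in rows, so rows that repeat a pose let the fingers close. It gives the time, the measured TCP pose, the force, the opening and the grip force at its end, in the units of the state.
- ctrl.get_obs(): the state, without advancing time (a new reading comes with each control period).
- ctrl.snapshot(name): name is "scene" or "top" or "wrist"; returns a dict with "img" (420x560x3 uint8, red, green, blue), "K" (3x3 intrinsics, pixels), "pose" (4x4, takes a point from camera to world coordinates). Camera axes: x right, y down, z forward; pixel columns grow to the right and rows downward; lengths in m; the calibration is good to about 2 mm. A picture is of the moment at which its call begins. There is no depth.
- ctrl.close_job(): hands the job in; it is judged then, once.
The state is a dict: "clock": time; "joint_pos": joint angles; "qvel": joint speeds; "tau": joint torques, N m; "tool_pos": TCP position; "orientation": TCP orientation; "force": force on the tool from outside, world axes, zero at the start; "moment": the same for the moment, N m; "opening": finger opening in m; "gripper_force": force on a finger pad.
Only numpy, scipy, OpenCV 4.12 (cv2) and the standard library are available. Lean on these libraries where they do the work, as an engineer would, in place of code of your own. Each camera call takes 0.05 s, during which the arm holds its last target. There are 200 camera calls.

TASK

One of the two sample warmers has a worn lid hinge. Find out which: lift a lid by its bar until you feel it meet its stop, without straining the stop, and let go to see whether it holds; leave the sound lid standing open against its stop and the worn one shut, and only then stand the orange marker upright on the middle of the worn lid. Do not disturb the jar, the mortar or the spatula.

Things in the scene. Friction and masses are not known exactly. Their poses are not given: they have to be found in the camera images.
- unit_a: sample warmer housing, fixed to the bench: silver open box 150 x 150 x 90 mm high under a dark lid (the two warmers, a and b, look alike and either may be the worn one or stand on either side). Origin: centre of its underside; its +x points from the lid's bar to its hinge, z up
- lid_a (a joint): opening angle of that lid, rad: 0 shut, grows as the bar rises; stop met somewhere from 0.85 to 1.22. Lid 0.25 to 0.35 kg. A sound hinge has 0.5 N m of friction either way and holds at any angle (3 to 5 N at the bar lifts it); a worn one holds at no angle: 1 to 3 N lifts it and it sinks shut in 1 to 4 s
- lid_a_bar (a point): middle of the lid's black handle bar: round, 10 mm thick, 100 mm long, level, parallel to the hinge, held by two 8 mm rods 45 mm in front of the lid's front edge (free space under it and on both sides); it moves with the lid on a 207 mm radius about the hinge, 95 mm above the bench when the lid is closed
- lid_a_hinge (a point): middle of the lid's hinge axis, 90 mm above the bench, 12 mm behind the housing's rear wall; the point turns with the lid, its y along the axis
- lid_a_middle (a point): middle of the lid's flat upper face (160 x 150 mm, 8 mm thick), 98 mm above the bench when closed; moves with the lid
- stop_a: black rubber stop roller, 20 mm thick, on an off-centre pin behind and below the hinge; origin on the pin. Its setting is unknown. A steel tail behind the hinge comes down on it as the lid opens; from there the pull at the bar rises steeply. Lever about 29 mm at the tail, 207 mm at the bar: 2 to 8 N of extra pull seats the tail on it, 20 N of extra pull at the bar strains it
- unit_b: sample warmer housing, fixed to the bench: silver open box 150 x 150 x 90 mm high under a dark lid (the two warmers, a and b, look alike and either may be the worn one or stand on either side). Origin: centre of its underside; its +x points from the lid's bar to its hinge, z up
- lid_b (a joint): opening angle of that lid, rad: 0 shut, grows as the bar rises; stop met somewhere from 0.85 to 1.22. Lid 0.25 to 0.35 kg. A sound hinge has 0.5 N m of friction either way and holds at any angle (3 to 5 N at the bar lifts it); a worn one holds at no angle: 1 to 3 N lifts it and it sinks shut in 1 to 4 s
- lid_b_bar (a point): middle of the lid's black handle bar: round, 10 mm thick, 100 mm long, level, parallel to the hinge, held by two 8 mm rods 45 mm in front of the lid's front edge (free space under it and on both sides); it moves with the lid on a 207 mm radius about the hinge, 95 mm above the bench when the lid is closed
- lid_b_hinge (a point): middle of the lid's hinge axis, 90 mm above the bench, 12 mm behind the housing's rear wall; the point turns with the lid, its y along the axis
- lid_b_middle (a point): middle of the lid's flat upper face (160 x 150 mm, 8 mm thick), 98 mm above the bench when closed; moves with the lid
- stop_b: black rubber stop roller, 20 mm thick, on an off-centre pin behind and below the hinge; origin on the pin. Its setting is unknown. A steel tail behind the hinge comes down on it as the lid opens; from there the pull at the bar rises steeply. Lever about 29 mm at the tail, 207 mm at the bar: 2 to 8 N of extra pull seats the tail on it, 20 N of extra pull at the bar strains it
- marker: orange service marker, a loose round peg on a foot, 50 mm tall, 80 g: foot 48 mm across and 12 mm high, stem tapering from 26 to 22 mm above it. Origin: centre of its underside, z up
- jar: white jar with yellow cap, 56 mm across, 70 mm tall, loose; leave alone. Origin: centre of its underside
- mortar: white ceramic mortar bowl, 110 mm across, 70 mm tall, loose; leave alone. Origin: centre of its underside
- spatula: steel spatula, 180 mm long, lying loose; leave alone. Origin: underside, near mid-length
Things that resemble listed ones, but are neither listed nor needed, are in the scene too. What is meant by the marker is not black, pink or turquoise, and is the larger of those in its own colour.

How it is judged:
By the outcome, as a careful person would: the job done as asked, in the order asked, and still so for the second after the job is handed in, with the robot touching nothing.
It also fails if it takes over 72 s, if anything falls off the work surface, if the arm or the gripper's body presses on something with over 40 N, if the wrist force passes 120 N, or if a joint passes its speed limit or range.

## Working session

There is one attempt and no reset: what is moved stays moved. The work goes in short steps, Python scripts to look and compute and a tool call to move; the robot and the scene stay as the last step left them, time stands still between calls to the robot, and variables do not carry over. Pictures are saved under pics/ and viewed, at most 10 in all, crops included, and the job is handed in when it is done.

Besides the shell and the picture viewer there is one more tool, called after "Emit:" in YAML: its name, and indented under it one key for each argument. send_rows: Moves the arm, as the interface text tells. Its arguments: {"type":"object","properties":{"plan":{"type":"array","items":{"type":"array","items":{"type":"array","items":{"type":"number"}}}},"fingers":{"type":"number"}},"required":["plan"]}

```bash
mkdir -p pics
cat > h.py <<'E'
import numpy as np, cv2
from plant import ctrl
from scipy.spatial.transform import Rotation as R
def snap(n,f=None):
    s=ctrl.snapshot(n); 
    if f: cv2.imwrite('pics/'+f+'.png',s['img'][:,:,::-1])
    return s
def ray(s,u,v):
    K=np.array(s['K']);T=np.array(s['pose']); d=T[:3,:3]@np.linalg.solve(K,[u,v,1.]); return T[:3,3],d
def onz(s,u,v,z):
    o,d=ray(s,u,v); return o+d*(z-o[2])/d[2]
def proj(s,p):
    T=np.array(s['pose']); q=np.array(s['K'])@(T[:3,:3].T@(np.array(p)-T[:3,3])); return q[:2]/q[2]
def tri(a,ua,b,ub):
    o1,d1=ray(a,*ua);o2,d2=ray(b,*ub)
    t=np.linalg.lstsq(np.stack([d1,-d2],1),o2-o1,rcond=None)[0]
    p,q=o1+d1*t[0],o2+d2*t[1]; return (p+q)/2,np.linalg.norm(p-q)
def obs():
    o=ctrl.get_obs(); print({k:np.round(o[k],3).tolist() for k in ['clock','joint_pos','tool_pos','orientation','force','opening','gripper_force']}); return o
def plan(p,rpy):  # shift cm & turn deg in current tool axes to reach p,rpy
    o=ctrl.get_obs(); A=R.from_euler('xyz',o['orientation'],degrees=True)
    print('row',np.round(A.inv().apply(np.array(p)-o['tool_pos'])*100,2),np.round((A.inv()*R.from_euler('xyz',rpy,degrees=True)).as_rotvec(degrees=True),2))
E
python3 - <<'E'
from h import *
import pickle
a=snap('scene','scene');b=snap('top','top');c=snap('wrist','wrist')
pickle.dump((a,b,c),open('s0.pkl','wb'))
cv2.imwrite('pics/ab.png',cv2.resize(np.hstack([a['img'],b['img']])[:,:,::-1],(800,300)))
obs()
for s in (a,b,c): print(np.round(s['K'],1).tolist(),np.round(s['pose'],3).tolist())
E
```

```text
{'clock': 0.15, 'joint_pos': [-50.013, 20.582, 0.645, -0.014, -70.136, -16.507], 'tool_pos': [0.269, -0.619, 0.226], 'orientation': [179.926, -0.008, -156.525], 'force': [0.817, -0.344, -0.795], 'opening': 0.088, 'gripper_force': 0.0}
[[460.6, 0.0, 271.0], [0.0, 460.6, 216.9], [0.0, 0.0, 1.0]] [[-0.828, 0.424, -0.367, 0.935], [0.56, 0.638, -0.528, 0.591], [0.01, -0.643, -0.766, 0.931], [0.0, 0.0, 0.0, 1.0]]
[[409.0, 0.0, 283.3], [0.0, 409.0, 210.5], [0.0, 0.0, 1.0]] [[-0.014, -0.99, 0.141, 0.309], [-1.0, 0.013, -0.012, -0.006], [0.01, -0.141, -0.99, 1.392], [0.0, 0.0, 0.0, 1.0]]
[[292.7, 0.0, 280.8], [0.0, 292.7, 212.8], [0.0, 0.0, 1.0]] [[-0.397, 0.873, 0.284, 0.19], [0.918, 0.378, 0.124, -0.651], [0.0, 0.31, -0.951, 0.385], [0.0, 0.0, 0.0, 1.0]]
```

View pics/scene.png

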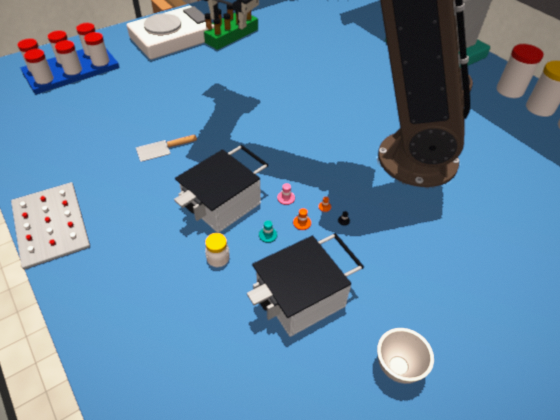

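View pics/top.png

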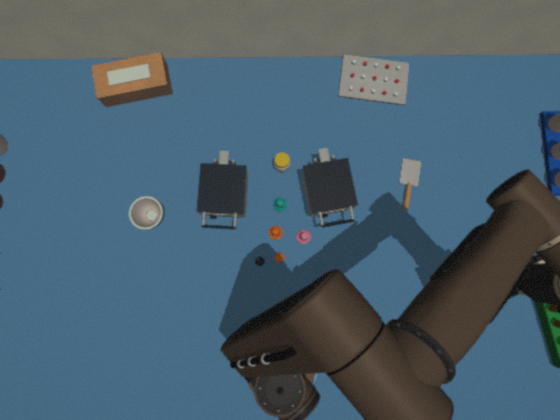

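Scene: larger orange marker at (303,217) (top: 276,232). It could be confused with the small orange at (325,203) (top: 280,257), pink (287,193), turquoise (268,231) or black (345,216). The bars run (334,236)-(362,268) and (241,147)-(267,167) in scene, and sit at (220,227) and (338,223) in top. The jar is between the rear halves of the two warmers, the mortar outside left, the spatula to the right.

Run:
```python
from h import *
import pickle
a,b,c=pickle.load(open('s0.pkl','rb'))
def comps(s,mask,roi,amin=15):
    m=np.zeros(mask.shape,np.uint8); x0,y0,x1,y1=roi; m[y0:y1,x0:x1]=mask[y0:y1,x0:x1]
    n,l,st,ce=cv2.connectedComponentsWithStats(m,connectivity=8)
    out=[]
    for i in range(1,n):
        if st[i,4]>=amin:
            pts=np.argwhere(l==i)[:,::-1].astype(np.float32)
            out.append((st[i,4],ce[i].round(1).tolist(),st[i,:4].tolist(),cv2.minAreaRect(pts)))
    return out
for n,s,roi in (('scene',a,(170,130,380,340)),('top',b,(190,150,365,275))):
    im=s['img'].astype(int); hsv=cv2.cvtColor(s['img'],cv2.COLOR_RGB2HSV)
    dark=(im.max(2)<50)&(im[:,:,2]-im[:,:,0]<22)
    org=((hsv[...,0]<14)&(hsv[...,1]>180)&(hsv[...,2]>90))
    for k,m in (('dark',dark),('org',org)):
        for o in comps(s,m,roi): print(n,k,o[0],o[1],o[2],[np.round(x,1).tolist() for x in o[3]])
A=cv2.resize(a['img'][130:340,170:380],(600,600),interpolation=cv2.INTER_CUBIC)
cv2.imwrite('pics/cropA.png',A[:,:,::-1])
B=cv2.resize(b['img'][145:275,185:365],(792,572),interpolation=cv2.INTER_CUBIC)
cv2.imwrite('pics/cropB.png',B[:,:,::-1])
```

```text
scene dark 75 [253.0, 155.2] [242, 146, 24, 18] [[253.0, 155.1], [28.6, 2.6], 36.9]
scene dark 2539 [217.1, 179.4] [176, 150, 83, 60] [[217.2, 178.3], [46.3, 68.2], 56.3]
scene dark 48 [189.8, 207.1] [185, 203, 9, 10] [[190.8, 207.3], [9.9, 6.4], 45.0]
scene dark 23 [344.8, 214.0] [342, 212, 6, 5] [[344.5, 214.0], [4.0, 5.0], 90.0]
scene dark 59 [343.2, 221.1] [338, 217, 11, 8] [[343.0, 220.5], [7.0, 10.0], 90.0]
scene dark 90 [347.4, 250.1] [335, 234, 28, 33] [[347.8, 250.6], [41.9, 2.2], 49.8]
scene dark 2796 [303.5, 268.2] [254, 237, 96, 80] [[301.4, 274.4], [62.3, 75.9], 62.0]
scene dark 51 [264.7, 304.1] [261, 300, 9, 10] [[265.3, 304.3], [7.8, 8.5], 45.0]
scene org 20 [325.5, 200.0] [324, 198, 4, 5] [[325.5, 200.0], [4.0, 3.0], 90.0]
scene org 67 [324.3, 207.0] [319, 203, 12, 8] [[324.4, 206.9], [11.2, 6.8], 7.1]
scene org 31 [302.4, 214.6] [299, 210, 8, 8] [[302.5, 213.5], [7.0, 7.0], 90.0]
scene org 140 [301.8, 223.2] [294, 217, 17, 13] [[301.8, 223.3], [16.4, 11.6], 5.2]
top dark 43 [337.4, 222.5] [324, 220, 29, 6] [[338.0, 222.3], [1.5, 28.4], 79.4]
top dark 57 [259.4, 261.0] [255, 257, 9, 9] [[259.5, 261.0], [7.8, 7.8], 45.0]
top dark 61 [333.0, 272.2] [324, 270, 19, 5] [[333.0, 272.0], [4.0, 18.0], 90.0]
top org 90 [275.2, 232.1] [270, 227, 12, 12] [[275.3, 232.4], [10.7, 11.2], 26.6]
top org 34 [279.6, 257.1] [277, 254, 6, 8] [[279.5, 257.5], [7.0, 5.0], 90.0]
```

View pics/cropA.png

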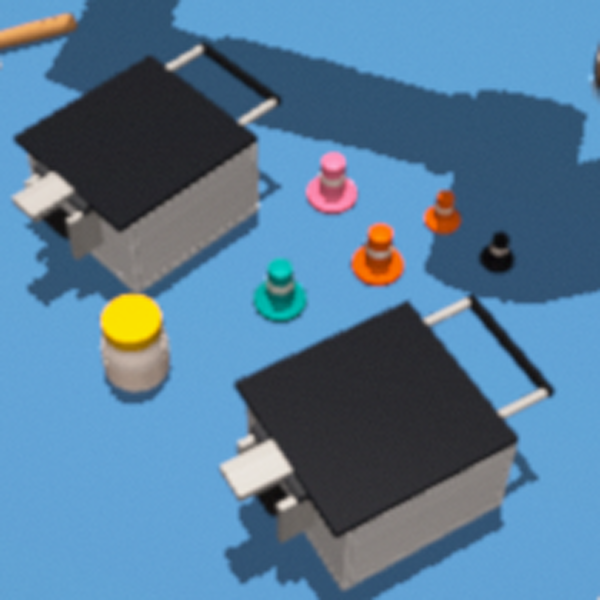

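View pics/cropB.png

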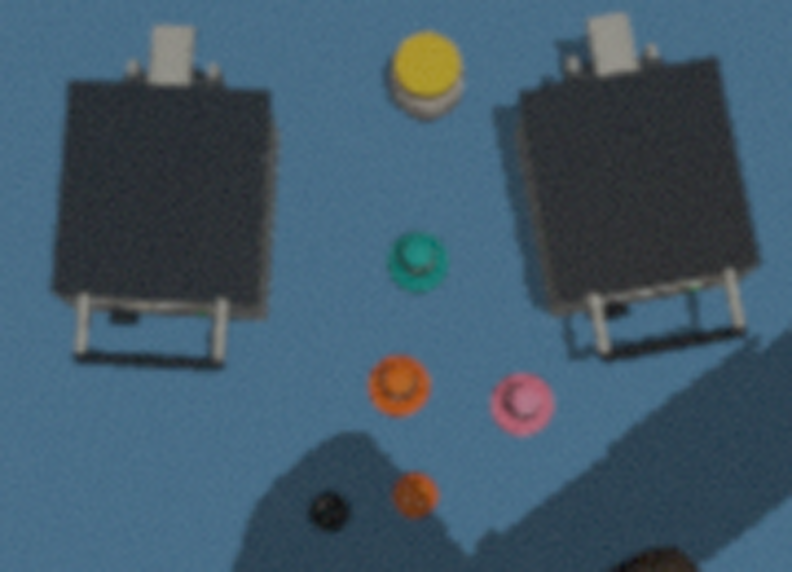

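Crop A shows the larger orange marker at (378,250), with the small orange at (443,212), pink (332,182), turquoise (280,290) and black (498,252). The choice stands. The bar ends, lid corners and stem top are all readable in both crops, so I'll triangulate them.

Run:
```python
from h import *
import pickle
a,b,c=pickle.load(open('s0.pkl','rb'))
k=210/600
P={'L bar+':((550,391),(78,356)),'L bar-':((472,298),(222,364)),'L f+':((517,437),(52,292)),'L f-':((408,303),(268,303)),'L r+':((342,532),(68,82)),'L r-':((237,384),(270,92)),
'R bar+':((280,101),(605,355)),'R bar-':((203,47),(743,331)),'R f+':((257,138),(553,303)),'R f-':((150,57),(760,265)),'R r+':((120,228),(520,92)),'R r-':((15,140),(718,60)),
'mk top':((380,230),(401,375)),'mk foot':((378,266),(399,386))}
Q={}
for n,(u,v) in P.items():
    u=(u[0]*k+170-.5,u[1]*k+130-.5); v=(v[0]/4.4+185-.5,v[1]/4.4+145-.5)
    p,e=tri(a,u,b,v); Q[n]=p; print(n,np.round(p,4),'gap',round(e,4))
for s in 'LR':
    B=(Q[s+' bar+']+Q[s+' bar-'])/2; m=sum(Q[s+x] for x in(' f+',' f-',' r+',' r-'))/4
    d=m-B; w=Q[s+' bar+']-Q[s+' bar-']; w2=Q[s+' f+']+Q[s+' r+']-Q[s+' f-']-Q[s+' r-']
    f=Q[s+' r+']+Q[s+' r-']-Q[s+' f+']-Q[s+' f-']
    print(s,'bar',B.round(4),'mid',m.round(4),'dist',np.linalg.norm(d[:2]),'yaw by d,bar,edge,fr',[round(float(np.degrees(np.arctan2(*t))),1) for t in ((d[1],d[0]),(-w[0],w[1]),(-w2[0],w2[1]),(f[1],f[0]))],'len',np.linalg.norm(w))
```

```text
L bar+ [0.4482 0.2388 0.0926] gap 0.003
L bar- [0.4407 0.1349 0.092 ] gap 0.0037
L f+ [0.4958 0.2573 0.0935] gap 0.0009
L f- [0.4843 0.1038 0.084 ] gap 0.0085
L r+ [0.6511 0.2484 0.0954] gap 0.0035
L r- [0.6432 0.0995 0.0906] gap 0.0028
R bar+ [ 0.4429 -0.1427  0.092 ] gap 0.0053
R bar- [ 0.4607 -0.2454  0.0902] gap 0.0016
R f+ [ 0.4848 -0.1088  0.0941] gap 0.0042
R f- [ 0.5097 -0.2602  0.0904] gap 0.0001
R r+ [ 0.6406 -0.0862  0.0934] gap 0.0017
R r- [ 0.6652 -0.2353  0.0865] gap 0.0015
mk top [0.4348 0.0059 0.0482] gap 0.0046
mk foot [ 0.4321  0.007  -0.0034] gap 0.0018
L bar [0.4445 0.1868 0.0923] mid [0.5686 0.1773 0.0909] dist 0.12449344706917445 yaw by d,bar,edge,fr [-4.4, -4.1, -3.7, -2.4] len 0.10416244067171411
R bar [ 0.4518 -0.194   0.0911] mid [ 0.5751 -0.1726  0.0911] dist 0.12516072465029346 yaw by d,bar,edge,fr [9.9, 9.8, 9.4, 8.7] len 0.10425825001069958
```

Run:
```python
from h import *
plan([.452,-.194,.20],[180,0,-80.3])
```

```text
row [-33.73  31.66   2.62] [ 7.000e-02  4.000e-02 -7.622e+01]
```

Emit:
send_rows:
  plan:
    - [[-33.7,31.7,2.6,0,0,-76.2],[-33.7,31.7,2.6,0,0,-76.2],[-33.7,31.7,2.6,0,0,-76.2],[-33.7,31.7,2.6,0,0,-76.2],[-33.7,31.7,2.6,0,0,-76.2],[-33.7,31.7,2.6,0,0,-76.2],[-33.7,31.7,2.6,0,0,-76.2],[-33.7,31.7,2.6,0,0,-76.2]]
  fingers: 0.3

```text
clock: 0.82
tool_pos: [0.4006, -0.3115, 0.2078]
orientation: [-180.0, 0.0, -98.9]
force: [1.2, -0.0, 0.2]
opening: 0.0399
gripper_force: 0.0
```

Run:
```python
from h import *
obs(); plan([.452,-.194,.20],[180,0,-80.3])
```

```text
{'clock': 0.817, 'joint_pos': [-15.659, 5.47, -21.718, -0.005, -62.8, 6.778], 'tool_pos': [0.401, -0.311, 0.208], 'orientation': [-179.988, 0.003, -98.883], 'force': [1.199, -0.012, 0.184], 'opening': 0.04, 'gripper_force': 0.0}
row [-12.4   -3.26   0.78] [-1.000e-02  0.000e+00 -1.858e+01]
```

Emit:
send_rows:
  plan:
    - [[-12.4,-3.3,0.8,0,0,-18.6],[-12.4,-3.3,0.8,0,0,-18.6],[-12.4,-3.3,0.8,0,0,-18.6],[-12.4,-3.3,0.8,0,0,-18.6],[-12.4,-3.3,0.8,0,0,-18.6]]

```text
clock: 1.23
tool_pos: [0.4537, -0.1941, 0.1997]
orientation: [180.0, 0.0, -80.4]
force: [-0.7, -0.5, 0.2]
opening: 0.0266
gripper_force: 0.0
```

Run:
```python
from h import *
obs(); s=snap('wrist','w1'); t=snap('top'); g=snap('scene')
import pickle; pickle.dump((s,t,g),open('s1.pkl','wb'))
for p in ([.452,-.194,.095],[.452,-.194,.10]): print(proj(s,p),proj(t,p))
```

```text
{'clock': 1.233, 'joint_pos': [-0.293, 4.484, -23.952, -0.008, -61.569, 9.915], 'tool_pos': [0.454, -0.194, 0.2], 'orientation': [179.996, 0.008, -80.381], 'force': [-0.658, -0.468, 0.151], 'opening': 0.027, 'gripper_force': 0.0}
[282.04697778 210.43533512] [337.53154035 222.6475534 ]
[282.06995709 212.06255069] [337.7529924  222.47239988]
```

View pics/w1.png

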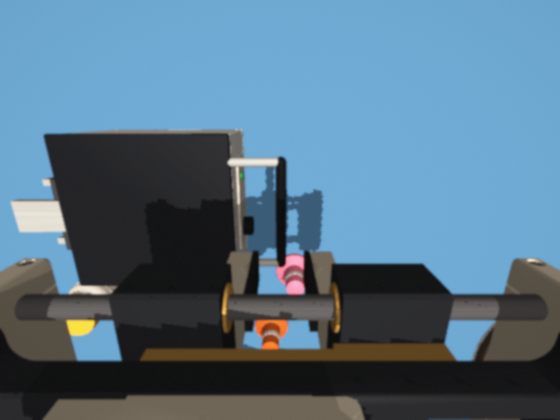

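The wrist view shows the bar upright at u≈281, v 158-265, with its middle at (281,211). The prediction was (282,210), so the fingers straddle it. I'll descend and grip.

Emit:
send_rows:
  plan:
    - [[0,-0.1,4.0,0,0,0],[0,-0.1,8.0,0,0,0],[0,-0.1,11.0,0,0,0],[0,-0.1,12.3,0,0,0],[0,-0.1,12.3,0,0,0],[0,-0.1,12.3,0,0,0]]

```text
clock: 1.88
tool_pos: [0.4531, -0.1974, 0.0766]
orientation: [179.9, 0.0, -80.8]
force: [1.3, -0.3, 0.6]
opening: 0.026
gripper_force: 0.0
```

Emit:
send_rows:
  plan:
    - [[0,0,0,0,0,0],[0,0,0,0,0,0],[0,0,0,0,0,0],[0,0,0,0,0,0],[0,0,0,0,0,0]]
  fingers: 0

```text
clock: 2.3
tool_pos: [0.4543, -0.1964, 0.0781]
orientation: [-179.9, -0.0, -80.6]
force: [-2.9, -2.0, 7.6]
opening: 0.0087
gripper_force: 30.0
```

Run:
```python
from h import *
obs()
# arc rows in tool axes: tool y -> world; tool down yaw -80.4: y=(sin,-cos)
y=np.array([np.sin(np.radians(-80.4)),-np.cos(np.radians(-80.4))]);print('tool y',y)
for t in np.arange(0,1.26,.05):
    a0=np.arctan2(.005,.207); r=.207
    print(round(t,2),'back %.2f up %.2f cm'%(100*r*(np.cos(a0)-np.cos(t+a0)),100*r*(np.sin(t+a0)-np.sin(a0))))
```

```text
{'clock': 2.3, 'joint_pos': [-0.551, 12.484, -32.932, 0.047, -44.497, 9.919], 'tool_pos': [0.454, -0.196, 0.078], 'orientation': [-179.92, -0.048, -80.598], 'force': [-2.881, -1.951, 7.602], 'opening': 0.009, 'gripper_force': 30.002}
tool y [-0.98599604 -0.16676875]
0.0 back 0.00 up 0.00 cm
0.05 back 0.05 up 1.03 cm
0.1 back 0.15 up 2.06 cm
0.15 back 0.31 up 3.09 cm
0.2 back 0.51 up 4.10 cm
0.25 back 0.77 up 5.10 cm
0.3 back 1.07 up 6.09 cm
0.35 back 1.43 up 7.07 cm
0.4 back 1.83 up 8.02 cm
0.45 back 2.28 up 8.95 cm
0.5 back 2.77 up 9.86 cm
0.55 back 3.31 up 10.74 cm
0.6 back 3.90 up 11.60 cm
0.65 back 4.52 up 12.42 cm
0.7 back 5.19 up 13.21 cm
0.75 back 5.89 up 13.97 cm
0.8 back 6.63 up 14.69 cm
0.85 back 7.41 up 15.38 cm
0.9 back 8.22 up 16.02 cm
0.95 back 9.06 up 16.62 cm
1.0 back 9.93 up 17.18 cm
1.05 back 10.83 up 17.70 cm
1.1 back 11.75 up 18.17 cm
1.15 back 12.70 up 18.59 cm
1.2 back 13.66 up 18.97 cm
1.25 back 14.64 up 19.30 cm
```

Emit:
send_rows:
  plan:
    - [[0,-0.05,-1.03,0,0,0],[0,-0.15,-2.06,0,0,0],[0,-0.31,-3.09,0,0,0],[0,-0.51,-4.1,0,0,0],[0,-0.77,-5.1,0,0,0],[0,-1.07,-6.09,0,0,0],[0,-1.07,-6.09,0,0,0],[0,-1.07,-6.09,0,0,0]]

```text
clock: 2.97
tool_pos: [0.4638, -0.1947, 0.1381]
orientation: [180.0, -0.0, -80.6]
force: [-3.2, -4.5, 1.8]
opening: 0.0092
gripper_force: 30.0
```

Run:
```python
from h import *
o=obs(); s=snap('scene'); cv2.imwrite('pics/l1.png',cv2.resize(s['img'][100:280,150:390],(720,540))[:,:,::-1]); print(o['moment'])
```

```text
{'clock': 2.967, 'joint_pos': [-0.33, 8.921, -27.785, 0.035, -53.31, 9.693], 'tool_pos': [0.464, -0.195, 0.138], 'orientation': [179.979, -0.025, -80.616], 'force': [-3.237, -4.511, 1.812], 'opening': 0.009, 'gripper_force': 30.005}
[-1.45992968  1.40013332  0.05796179]
```

View pics/l1.png

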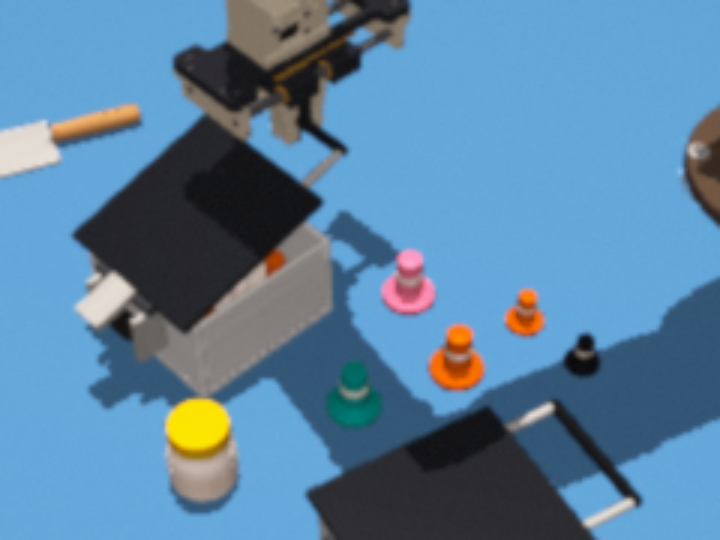

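The lid has risen about 0.3 rad and moves freely; jar, spatula and decoys are untouched. Next, up to about 0.8 rad.

Emit:
send_rows:
  plan:
    - [[0,-0.36,-0.98,0,0,0],[0,-0.76,-1.93,0,0,0],[0,-1.7,-3.77,0,0,0],[0,-2.83,-5.51,0,0,0],[0,-4.12,-7.12,0,0,0],[0,-4.82,-7.88,0,0,0],[0,-5.2,-8.25,0,0,0],[0,-5.56,-8.6,0,0,0]]

```text
clock: 3.68
tool_pos: [0.514, -0.1862, 0.2235]
orientation: [179.4, 0.0, -80.7]
force: [-19.9, -3.0, 13.4]
opening: 0.009
gripper_force: 30.0
```

Emit:
send_rows:
  plan:
    - [[0,-0.2,-0.17,0,0,0],[0,-0.2,-0.17,0,0,0]]

```text
clock: 3.85
tool_pos: [0.5161, -0.1859, 0.2257]
orientation: [179.4, 0.0, -80.6]
force: [-19.5, -0.8, 17.4]
opening: 0.0092
gripper_force: 30.0
```

Radial push is about 26 N (radius error); tangential pull is about 3 N. I'll relieve the radial load.

Emit:
send_rows:
  plan:
    - [[0,0.2,-0.2,0,0,0],[0,0.35,-0.35,0,0,0],[0,0.35,-0.35,0,0,0]]

```text
clock: 4.1
tool_pos: [0.5178, -0.1854, 0.228]
orientation: [-180.0, 0.0, -80.6]
force: [2.4, -3.2, -6.6]
opening: 0.0087
gripper_force: 30.0
```

```bash
cat >> h.py <<'E'
def dec(F,u,th):  # radial(outward), tangential force on tool
    h=F[0]*u[0]+F[1]*u[1]; return np.round([-h*np.cos(th)+F[2]*np.sin(th), h*np.sin(th)+F[2]*np.cos(th)],1)
def ang(s,off):  # bar point = TCP + (0,0,.019); angle about hinge from measured pose
    pass
E
python3 - <<'E'
from h import *
o=obs();u=np.array([.986,.168])
p=o['tool_pos']+np.array([0,0,.019]); b=np.array([.452,-.194,.095]); 
dx=(p-b)[:2]@u; th=np.arctan2(p[2]-.09,.207-dx); print(th, np.hypot(p[2]-.09,.207-dx), dec(o['force'],u,th), p)
E
```

```text
{'clock': 4.1, 'joint_pos': [0.687, 8.738, -15.097, -0.027, -66.141, 8.686], 'tool_pos': [0.518, -0.185, 0.228], 'orientation': [-179.972, 0.02, -80.638], 'force': [2.38, -3.158, -6.555], 'opening': 0.009, 'gripper_force': 29.993}
0.8401418413547437 0.21075450810790397 [-6.1 -3. ] [ 0.5178362  -0.1854466   0.24695685]
```

Emit:
send_rows:
  plan:
    - [[0,-0.15,-0.13,0,0,0],[0,-0.3,-0.26,0,0,0],[0,-0.3,-0.26,0,0,0]]

```text
clock: 4.35
tool_pos: [0.521, -0.1849, 0.2311]
orientation: [180.0, 0.0, -80.6]
force: [1.6, -2.2, -7.6]
opening: 0.0086
gripper_force: 30.0
```

Emit:
send_rows:
  plan:
    - [[0,-0.17,-0.11,0,0,0],[0,-0.34,-0.22,0,0,0],[0,-0.34,-0.22,0,0,0]]

```text
clock: 4.6
tool_pos: [0.5241, -0.1844, 0.2339]
orientation: [180.0, 0.0, -80.6]
force: [-0.9, -2.0, -4.6]
opening: 0.0088
gripper_force: 30.0
```

Emit:
send_rows:
  plan:
    - [[0,-0.16,-0.12,0,0,0],[0,-0.32,-0.24,0,0,0],[0,-0.32,-0.24,0,0,0]]

```text
clock: 4.85
tool_pos: [0.5272, -0.1839, 0.2366]
orientation: [180.0, 0.0, -80.6]
force: [-4.1, -0.4, -2.2]
opening: 0.009
gripper_force: 30.0
```

Emit:
send_rows:
  plan:
    - [[0,-0.16,-0.12,0,0,0],[0,-0.32,-0.25,0,0,0],[0,-0.32,-0.25,0,0,0]]

```text
clock: 5.1
tool_pos: [0.5303, -0.1834, 0.2392]
orientation: [180.0, 0.0, -80.6]
force: [-6.3, -0.3, 1.6]
opening: 0.0089
gripper_force: 30.0
```

Emit:
send_rows:
  plan:
    - [[0,-0.15,-0.14,0,0,0],[0,-0.29,-0.28,0,0,0],[0,-0.29,-0.28,0,0,0]]

```text
clock: 5.35
tool_pos: [0.5335, -0.1829, 0.2419]
orientation: [-180.0, -0.0, -80.6]
force: [-5.3, -0.0, 1.2]
opening: 0.0093
gripper_force: 30.0
```

Emit:
send_rows:
  plan:
    - [[0,-0.15,-0.13,0,0,0],[0,-0.31,-0.26,0,0,0],[0,-0.31,-0.26,0,0,0]]

```text
clock: 5.6
tool_pos: [0.5366, -0.1824, 0.2444]
orientation: [-180.0, -0.0, -80.6]
force: [-3.8, 0.7, 2.3]
opening: 0.0086
gripper_force: 30.0
```

Emit:
send_rows:
  plan:
    - [[0,-0.15,-0.13,0,0,0],[0,-0.31,-0.25,0,0,0],[0,-0.31,-0.25,0,0,0]]

```text
clock: 5.85
tool_pos: [0.5397, -0.1818, 0.2468]
orientation: [-180.0, 0.0, -80.6]
force: [-5.3, 1.0, 1.2]
opening: 0.009
gripper_force: 30.0
```

Emit:
send_rows:
  plan:
    - [[0,-0.16,-0.12,0,0,0],[0,-0.32,-0.24,0,0,0],[0,-0.32,-0.24,0,0,0]]

```text
clock: 6.1
tool_pos: [0.5429, -0.1813, 0.2491]
orientation: [-180.0, 0.0, -80.6]
force: [-4.4, 1.4, 0.1]
opening: 0.0094
gripper_force: 30.0
```

Emit:
send_rows:
  plan:
    - [[0,-0.17,-0.11,0,0,0],[0,-0.33,-0.22,0,0,0],[0,-0.33,-0.22,0,0,0]]

```text
clock: 6.35
tool_pos: [0.5461, -0.1808, 0.2514]
orientation: [-180.0, 0.0, -80.6]
force: [-4.4, 2.1, 0.8]
opening: 0.0087
gripper_force: 30.0
```

Emit:
send_rows:
  plan:
    - [[0,-0.17,-0.11,0,0,0],[0,-0.34,-0.21,0,0,0],[0,-0.34,-0.21,0,0,0]]

```text
clock: 6.6
tool_pos: [0.5488, -0.1803, 0.2532]
orientation: [179.9, 0.0, -80.6]
force: [-5.4, 1.6, 1.0]
opening: 0.0091
gripper_force: 30.0
```

Emit:
send_rows:
  plan:
    - [[0,-0.13,-0.08,0,0,0],[0,-0.26,-0.15,0,0,0],[0,-0.26,-0.15,0,0,0]]

```text
clock: 6.85
tool_pos: [0.5502, -0.18, 0.2542]
orientation: [179.8, 0.0, -80.6]
force: [-9.9, 0.7, 1.1]
opening: 0.0089
gripper_force: 30.0
```

Pull jumped from about 3.4 N to 7.8 N and the motion is lagging. One more small nudge to confirm the stop.

Emit:
send_rows:
  plan:
    - [[0,-0.08,-0.05,0,0,0],[0,-0.08,-0.05,0,0,0]]

```text
clock: 7.02
tool_pos: [0.5506, -0.18, 0.2545]
orientation: [179.8, 0.0, -80.7]
force: [-9.7, -0.1, -1.1]
opening: 0.0087
gripper_force: 30.0
```

The stop is met with about 5 N of extra pull. I'll let go and withdraw straight up.

Emit:
send_rows:
  plan:
    - [[0,0,0,0,0,0],[0,0,0,0,0,0],[0,0,0,0,0,0],[0,0,0,0,0,0],[0,0,-2.0,0,0,0],[0,0,-4.5,0,0,0],[0,0,-7.0,0,0,0],[0,0,-8.0,0,0,0]]
  fingers: 1

```text
clock: 7.68
tool_pos: [0.5546, -0.1803, 0.3397]
orientation: [-179.6, -0.2, -80.6]
force: [0.1, 0.0, 0.9]
opening: 0.0568
gripper_force: 0.0
```

Run:
```python
from h import *
o=obs(); s=snap('scene'); cv2.imwrite('pics/l2.png',cv2.resize(s['img'][60:260,150:400],(750,600))[:,:,::-1])
import pickle; pickle.dump(s,open('s2.pkl','wb'))
```

```text
{'clock': 7.683, 'joint_pos': [1.256, 8.654, -0.795, 0.101, -80.157, 8.127], 'tool_pos': [0.555, -0.18, 0.34], 'orientation': [-179.624, -0.155, -80.6], 'force': [0.062, 0.004, 0.926], 'opening': 0.057, 'gripper_force': 0.0}
```

View pics/l2.png

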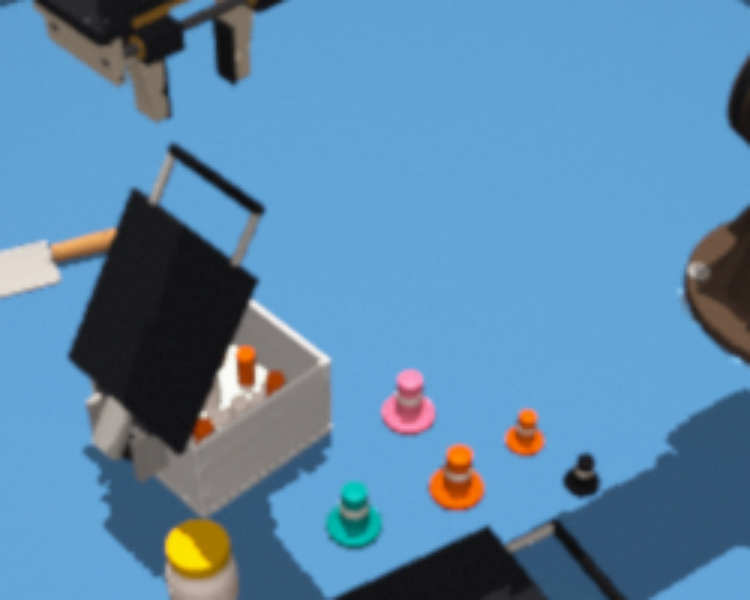

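The lid stands open with its bar at crop (172,150)-(262,212), the gripper is clear above it, and everything else is untouched. I'll check that it holds and measure the space around the marker.

Run:
```python
from h import *
import pickle
s=pickle.load(open('s2.pkl','rb')); g=snap('scene'); pickle.dump(g,open('s3.pkl','wb')); b=snap('top')
roi=(slice(105,215),slice(165,262))
def bar(s):
    im=s['img'].astype(int); m=((im.max(2)<60)).astype(np.uint8); m[:100]=0;m[210:]=0;m[:,:170]=0;m[:,260:]=0
    ys,xs=np.nonzero(m); return len(xs),xs.mean(),ys.mean()
print(bar(s),bar(g), np.abs(s['img'][roi].astype(int)-g['img'][roi]).mean())
for n,u,z in (('orange',(378,266),0),('pink',(332,195),0),('turq',(280,302),0),('small',(443,221),0),('black',(497,260),0)):
    p=onz(g,u[0]*.35+169.5,u[1]*.35+129.5,z); print(n,p.round(3))
hsv=cv2.cvtColor(b['img'],cv2.COLOR_RGB2HSV)
for n,c in (('orange',(275.2,232.1)),('pink',(304,237)),('turq',(280,204)),('small',(279.6,257.1)),('black',(259.4,261))): print(n,onz(b,*c,.01).round(3))
plan([.433,.006,.34],[180,0,-90])
```

```text
(3083, np.float64(203.7979240999027), np.float64(165.3055465455725)) (3082, np.float64(203.81116158338742), np.float64(165.3760545100584)) 1.080506091846298
orange [0.433 0.01  0.   ]
pink [ 0.418 -0.085  0.   ]
turq [ 0.531 -0.005 -0.   ]
small [ 0.35 -0.    0.  ]
black [0.338 0.065 0.   ]
orange [0.432 0.006 0.01 ]
pink [ 0.414 -0.091  0.01 ]
turq [ 0.528 -0.011  0.01 ]
small [ 0.348 -0.008  0.01 ]
black [0.336 0.06  0.01 ]
row [-20.29   8.87  -0.4 ] [-0.21 -0.01  9.38]
```

Emit:
send_rows:
  plan:
    - [[-4.0,1.7,-0.4,0,0,4],[-8.0,3.5,-0.4,0,0,9.4],[-12.0,5.3,-0.4,0,0,9.4],[-16.0,7.0,-0.4,0,0,9.4],[-20.3,8.9,2.0,0,0,9.4],[-20.3,8.9,6.0,0,0,9.4],[-20.3,8.9,10.0,0,0,9.4],[-20.3,8.9,14.0,0,0,9.4]]
  fingers: 0.5

```text
clock: 8.5
tool_pos: [0.4309, 0.0072, 0.1988]
orientation: [-179.8, 0.1, -89.9]
force: [1.2, 0.5, -0.4]
opening: 0.0439
gripper_force: 0.0
```

Run:
```python
from h import *
import pickle
g0=pickle.load(open('s3.pkl','rb')); o=obs(); g=snap('scene'); w=snap('wrist'); b=snap('top')
roi=(slice(105,180),slice(165,245))
print('scene diff',np.abs(g0['img'][roi].astype(int)-g['img'][roi]).mean())
# bar in scene and in top -> height
for n,s,r in (('scene',g,(195,100,245,140)),):
    im=s['img'].astype(int)[r[1]:r[3],r[0]:r[2]]; m=im.max(2)<60; ys,xs=np.nonzero(m); print(len(xs),xs.mean()+r[0],ys.mean()+r[1])
cv2.imwrite('pics/w2.png',np.vstack([w['img'][:,:,::-1]])); 
A=cv2.resize(g['img'][90:340,160:390],(400,435)); B=cv2.resize(w['img'],(400,300))
C=np.zeros((435,800,3),np.uint8); C[:,:400]=A; C[:300,400:]=B; cv2.imwrite('pics/m1.png',C[:,:,::-1])
pickle.dump((g,w,b),open('s4.pkl','wb'))
print('wrist proj top/foot',proj(w,[.433,.006,.05]),proj(w,[.433,.007,0]))
hsv=cv2.cvtColor(w['img'],cv2.COLOR_RGB2HSV); m=((hsv[...,0]<14)&(hsv[...,1]>170)&(hsv[...,2]>90)).astype(np.uint8)
n,l,st,ce=cv2.connectedComponentsWithStats(m)
for i in range(1,n):
    if st[i,4]>30: print(st[i],ce[i].round(1))
```

```text
{'clock': 8.5, 'joint_pos': [27.364, -2.057, -30.82, -0.025, -61.053, -27.229], 'tool_pos': [0.431, 0.007, 0.199], 'orientation': [-179.847, 0.104, -89.877], 'force': [1.203, 0.499, -0.437], 'opening': 0.044, 'gripper_force': 0.0}
scene diff 4.464888888888889
270 208.62222222222223 129.11481481481482
wrist proj top/foot [272.18597201 200.69121423] [272.92681332 190.47997058]
[ 44   0  22  21 368] [54.5  9.4]
[145   0  12   4  32] [150.8   1.1]
[154  35  27  23 340] [164.3  45.7]
[ 64  53  20  21 332] [73.5 62.4]
[330 172  26  26 498] [342.9 184.5]
[255 176  37  37 957] [272.9 193.9]
```

View pics/m1.png

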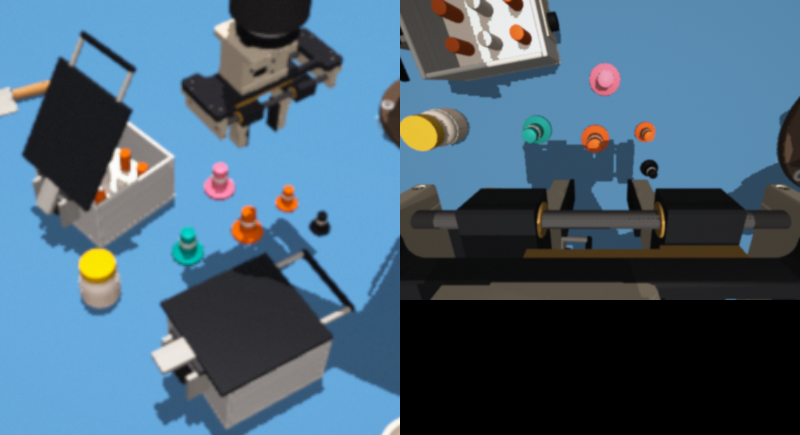

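The open lid has not moved more than 1 s after release, so the right-hand unit is sound and the left one is worn. The marker sits at wrist pixel (273,194), as predicted. I'll descend and grip its stem.

Emit:
send_rows:
  plan:
    - [[0.05,-0.1,4.0,0,0,0],[0.1,-0.2,8.0,0,0,0],[0.1,-0.2,12.0,0,0,0],[0.1,-0.2,15.0,0,0,0],[0.1,-0.2,17.0,0,0,0],[0.1,-0.2,18.1,0,0,0],[0.1,-0.2,18.1,0,0,0],[0.1,-0.2,18.1,0,0,0]]

```text
clock: 9.32
tool_pos: [0.4356, 0.0054, 0.0203]
orientation: [-179.9, 0.0, -90.0]
force: [0.3, -0.4, 0.1]
opening: 0.0436
gripper_force: 0.0
```

Emit:
send_rows:
  plan:
    - [[0,0,0,0,0,0],[0,0,0,0,0,0],[0,0,0,0,0,0],[0,0,0,0,0,0],[0,0,0,0,0,0],[0,0,0,0,0,0]]
  fingers: 0

```text
clock: 9.82
tool_pos: [0.4343, 0.0052, 0.0201]
orientation: [-179.9, 0.0, -90.0]
force: [-2.0, 0.5, 8.5]
opening: 0.0229
gripper_force: 30.2
```

Emit:
send_rows:
  plan:
    - [[0,0,-2.0,0,0,0],[0,0,-5.0,0,0,0],[0,0,-8.5,0,0,0],[0,0,-12.0,0,0,0],[0,0,-15.0,0,0,0],[0,0,-16.0,0,0,0],[-1.0,-0.8,-16.0,0,0,0],[-3.0,-2.4,-16.0,0,0,0]]

```text
clock: 10.48
tool_pos: [0.4569, 0.0346, 0.1802]
orientation: [-179.9, 0.1, -90.1]
force: [0.3, -1.0, -0.5]
opening: 0.0231
gripper_force: 29.9
```

Emit:
send_rows:
  plan:
    - [[-2.5,-2.0,0,0,0,0],[-5.0,-3.9,0,0,0,0],[-7.5,-5.8,0,0,0,0],[-10.0,-7.8,0,0,0,0],[-12.5,-9.7,0,0,0,0],[-14.0,-10.8,0,0,0,0],[-14.3,-11.1,0,0,0,0],[-14.3,-11.1,0,0,0,0]]

```text
clock: 11.15
tool_pos: [0.5688, 0.179, 0.1773]
orientation: [179.9, -0.1, -90.0]
force: [-0.6, -0.3, 0.0]
opening: 0.0229
gripper_force: 29.9
```

Run:
```python
from h import *
import pickle
o=obs(); g=snap('scene'); w=snap('wrist'); b=snap('top')
a0=pickle.load(open('s0.pkl','rb'))
A=cv2.resize(g['img'][90:340,160:390],(400,435)); B=cv2.resize(w['img'],(400,300))
C=np.zeros((435,800,3),np.uint8); C[:,:400]=A; C[:300,400:]=B; cv2.imwrite('pics/m2.png',C[:,:,::-1])
for p in ([.569,.178,.098],[.569,.178,.16]): print(proj(w,p),proj(g,p))
hsv=cv2.cvtColor(g['img'],cv2.COLOR_RGB2HSV); m=((hsv[...,0]<14)&(hsv[...,1]>170)&(hsv[...,2]>90)).astype(np.uint8)
n,l,st,ce=cv2.connectedComponentsWithStats(m)
for i in range(1,n):
    if st[i,4]>20 and st[i,0]>150 and st[i,1]>80: print(st[i],ce[i].round(1))
```

```text
{'clock': 11.15, 'joint_pos': [36.22, 15.374, -13.453, -0.016, -61.318, -36.185], 'tool_pos': [0.569, 0.179, 0.177], 'orientation': [179.874, -0.074, -89.973], 'force': [-0.61, -0.295, 0.025], 'opening': 0.023, 'gripper_force': 29.915}
[278.890968   219.01862209] [300.49045335 271.18209777]
[278.50963488 249.83819694] [302.28203694 254.45571868]
[229 176   6  12  39] [231.8 182.6]
[214 200   6   7  30] [216.7 202.6]
[303 247   9   5  25] [307.  249.3]
[293 250  23  17 228] [305.7 259.8]
```

View pics/m2.png

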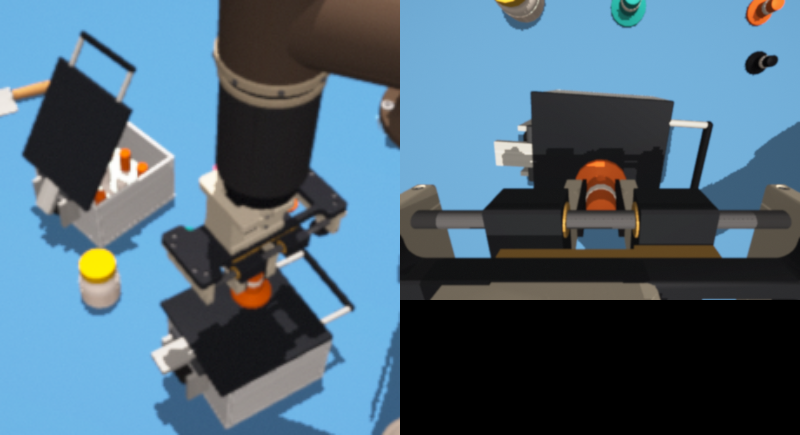

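The marker is held upright over the left lid: foot at scene (304,258), where (302,255) was expected. I'll shift a few mm and lower it.

Emit:
send_rows:
  plan:
    - [[0.2,0,1.5,0,0,0],[0.3,0,3.0,0,0,0],[0.3,0,4.5,0,0,0],[0.3,0,5.2,0,0,0],[0.3,0,5.6,0,0,0],[0.3,0,5.6,0,0,0],[0.3,0,5.6,0,0,0]]

```text
clock: 11.88
tool_pos: [0.569, 0.1748, 0.1238]
orientation: [-180.0, 0.0, -90.0]
force: [0.3, -0.6, -0.3]
opening: 0.0229
gripper_force: 29.9
```

Emit:
send_rows:
  plan:
    - [[-0.1,0,0.2,0,0,0],[-0.1,0,0.4,0,0,0],[-0.1,0,0.4,0,0,0],[-0.1,0,0.4,0,0,0]]

```text
clock: 12.22
tool_pos: [0.5688, 0.176, 0.1193]
orientation: [-180.0, 0.0, -90.0]
force: [-0.5, 0.4, -0.1]
opening: 0.0233
gripper_force: 29.9
```

Emit:
send_rows:
  plan:
    - [[0,0,0.1,0,0,0],[0,0,0.15,0,0,0],[0,0,0.15,0,0,0],[0,0,0.15,0,0,0]]

```text
clock: 12.55
tool_pos: [0.569, 0.176, 0.1187]
orientation: [-179.9, 0.0, -90.0]
force: [-2.2, -0.1, 6.4]
opening: 0.0233
gripper_force: 30.1
```

Contact at z=0.1187, as expected. Release and withdraw.

Emit:
send_rows:
  plan:
    - [[0,0,0,0,0,0],[0,0,0,0,0,0],[0,0,0,0,0,0],[0,0,0,0,0,0],[0,0,-1.0,0,0,0],[0,0,-3.0,0,0,0],[0,0,-6.0,0,0,0],[0,0,-9.0,0,0,0]]
  fingers: 0.5

```text
clock: 13.22
tool_pos: [0.5683, 0.1755, 0.2087]
orientation: [179.9, -0.1, -90.0]
force: [0.4, 1.2, 0.9]
opening: 0.044
gripper_force: 0.0
```

Emit:
send_rows:
  plan:
    - [[2.0,3.0,-2.0,0,0,0],[4.0,6.0,-4.0,0,0,0],[6.0,9.0,-5.0,0,0,0],[8.0,12.0,-5.0,0,0,0],[10.0,15.0,-5.0,0,0,0],[10.0,15.0,-5.0,0,0,0],[10.0,15.0,-5.0,0,0,0],[10.0,15.0,-5.0,0,0,0]]

```text
clock: 13.88
tool_pos: [0.419, 0.0761, 0.2587]
orientation: [-179.9, 0.1, -90.0]
force: [1.0, 0.6, -0.1]
opening: 0.0439
gripper_force: 0.0
```

Run:
```python
from h import *
obs(); g=snap('scene'); b=snap('top')
A=cv2.resize(g['img'][90:390,160:440],(400,429)); B=cv2.resize(b['img'][130:280,180:430],(400,240),interpolation=cv2.INTER_CUBIC)
C=np.zeros((429,800,3),np.uint8); C[:,:400]=A; C[:240,400:]=B; cv2.imwrite('pics/f.png',C[:,:,::-1])
for n,s in (('scene',g),('top',b)):
    hsv=cv2.cvtColor(s['img'],cv2.COLOR_RGB2HSV); m=((hsv[...,0]<14)&(hsv[...,1]>150)&(hsv[...,2]>80)).astype(np.uint8)
    k,l,st,ce=cv2.connectedComponentsWithStats(m)
    print(n,proj(s,[.569,.178,.104]),[(st[i].tolist(),ce[i].round(1).tolist()) for i in range(1,k) if st[i,4]>15 and 190<ce[i][0]<330 and 150<ce[i][1]<290])
```

```text
{'clock': 13.883, 'joint_pos': [37.072, -5.283, -25.618, 0.015, -69.538, -37.097], 'tool_pos': [0.419, 0.076, 0.259], 'orientation': [-179.89, 0.066, -90.02], 'force': [0.989, 0.576, -0.103], 'opening': 0.044, 'gripper_force': 0.0}
scene [300.65629224 269.63381159] [([229, 175, 6, 13, 47], [231.6, 181.7]), ([239, 183, 6, 7, 17], [241.3, 186.2]), ([323, 197, 6, 6, 20], [325.2, 199.8]), ([214, 200, 7, 7, 33], [216.9, 202.7]), ([319, 203, 12, 9, 65], [324.3, 207.0]), ([290, 255, 23, 27, 309], [301.3, 269.8])]
top [220.72797154 187.55035239] [([275, 253, 9, 9, 58], [278.9, 257.1])]
```

View pics/f.png

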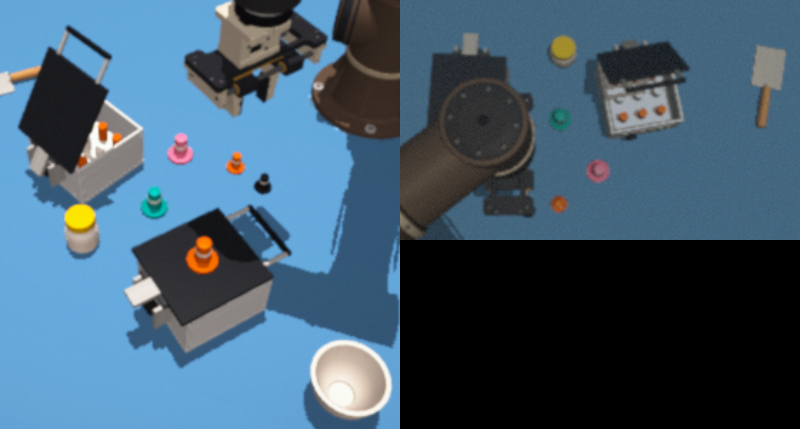

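The marker stands upright in the middle of the shut left lid: foot centre near scene (301,270), expected (301,270). The right lid still stands open, the jar, mortar and spatula have not moved, and the gripper is clear.

```bash
python3 -c "
from plant import ctrl
print(ctrl.close_job())"
```

```text
the job is handed in; nothing more can be done
None
```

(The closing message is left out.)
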